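# Feel out the solid chilling ball and turn its dish for the pass

### The job

Two handled steel dishes stand on the rubber bar mat, each with a loose chilling ball in its hollow; one ball is solid and the other is a hollow dud. Lift each dish in turn by its handle bar a few centimetres to feel which is the heavier, setting the lighter one back where it stood; then lift the heavier one straight up and, in the air, turn it a quarter turn either way so that its bar lies square across the mat's long side, keeping it level with the ball in the middle all the while. Finish still holding it, level and still, about 10 cm above the mat: do not put it down or let go, do not touch the balls, and leave everything else where it is.

Things in the scene. Friction and masses are not known exactly. Their poses are not given: they have to be found in the camera images.
- dish_1_bar (a point): round steel dish, 134 mm across, 0.25 kg, coned hollow (12 deg, rim 29 mm high), wooden handle bar bridging over its middle on two rim uprights. Point: centre of the bar, above the dish's centre, 103 mm over its underside (109 mm over the counter at the start). Bar 144 mm long along own y, 12 wide (x), 14 high. z up. Ball's top is 49 mm below the bar's centre. Bar starts along the mat's y within 4 deg.
- dish_2_bar (a point): the other, equal dish: the same point, axes and sizes as the first; bar also starts along the mat's y within 4 deg. In the middle of each dish lies a loose 45 mm steel ball, equal to the eye: one solid (the rules' ball_1, 0.30 to 0.38 kg), one a hollow shell (ball_2, 0.06 to 0.12 kg). Either may be in either dish; their poses are not given, lifting tells
- mat: flat black rubber bar mat, 240 mm (its x) by 460 mm (its y, the long side), 6 mm thick, fixed to the counter; origin at the centre of its underside, z up. The dishes stand about 125 mm either side of its centre along y, with a coffee tamper (86 mm high) between them; cups, jug and jar up to 115 mm high stand round the mat, a spoon lies on the robot's side.
There are look-alikes about, which are no part of the job. What is shaped like the part that bears dish_1_bar but green or pink is not meant.

How it is judged:
On the way, in this order (a step that is already met when the one before it is completed fails the run):
1. the dish with the lighter ball is lifted off the mat, its ball inside (((horizontal distance between ball_2_center and dish_1_bar below 0.03 m and height (world z) of dish_1_bar above 0.121 m and contact force between dish_1 and the fingers above 2 N and angle between dish_1_bar's own z axis and vertical below 0.1 rad) or (horizontal distance between ball_2_center and dish_2_bar below 0.03 m and height (world z) of dish_2_bar above 0.121 m and contact force between dish_2 and the fingers above 2 N and angle between dish_2_bar's own z axis and vertical below 0.1 rad))), for 0.2 s.
2. the dish with the heavier ball is lifted clear of the mat, its bar still along the mat (((horizontal distance between ball_1_center and dish_1_bar below 0.025 m and height (world z) of dish_1_bar above 0.124 m and angle between the y axis of dish_1_bar and the y axis of mat, either way round below 0.35 rad and contact force between dish_1 and the fingers above 2 N and angle between dish_1_bar's own z axis and vertical below 0.1 rad) or (horizontal distance between ball_1_center and dish_2_bar below 0.025 m and height (world z) of dish_2_bar above 0.124 m and angle between the y axis of dish_2_bar and the y axis of mat, either way round below 0.35 rad and contact force between dish_2 and the fingers above 2 N and angle between dish_2_bar's own z axis and vertical below 0.1 rad))), for 0.2 s.
3. held in the air, the heavier dish has been turned until its bar lies square across the mat (((horizontal distance between ball_1_center and dish_1_bar below 0.02 m and height (world z) of dish_1_bar above 0.139 m and angle between the y axis of dish_1_bar and the y axis of mat, either way round above 1.42 rad and contact force between dish_1 and the fingers above 2 N and angle between dish_1_bar's own z axis and vertical below 0.1 rad) or (horizontal distance between ball_1_center and dish_2_bar below 0.02 m and height (world z) of dish_2_bar above 0.139 m and angle between the y axis of dish_2_bar and the y axis of mat, either way round above 1.42 rad and contact force between dish_2 and the fingers above 2 N and angle between dish_2_bar's own z axis and vertical below 0.1 rad))), for 0.3 s.
At the end, for the whole second after the job is handed in: heavier dish held by the fingers alone 50 to 160 mm above the mat, tilt under 0.1 rad, still, bar within 0.15 rad of square to the mat, ball within 12 mm of its middle; lighter dish let go on the mat within 30 mm and 0.25 rad of its start, ball within 15 mm of its middle (((horizontal distance between ball_1_center and dish_1_bar below 0.012 m and height (world z) of dish_1_bar between 0.159 and 0.269 m and angle between the y axis of dish_1_bar and the y axis of mat, either way round above 1.42 rad and linear speed of each of dish_1, dish_2 below 0.02 m/s and angular speed of dish_1 below 0.1 rad/s and contact force between dish_1 and the fingers above 2 N and angle between dish_1_bar's own z axis and vertical below 0.1 rad and (contact force between dish_1 and dish_2 below 0.1 N and contact force between dish_1 and mat below 0.1 N and contact force between dish_1 and knockbox below 0.1 N and contact force between dish_1 and caddy below 0.1 N and contact force between dish_1 and cup_stack below 0.1 N and contact force between dish_1 and till_pad below 0.1 N and contact force between dish_1 and tamper below 0.1 N and contact force between dish_1 and pitcher below 0.1 N and contact force between dish_1 and mug below 0.1 N and contact force between dish_1 and cup below 0.1 N and contact force between dish_1 and saucer below 0.1 N and contact force between dish_1 and jar below 0.1 N and contact force between dish_1 and spoon below 0.1 N) and horizontal distance between ball_2_center and dish_2_bar below 0.015 m and distance of dish_2_bar from where it was at the start of the episode below 0.03 m and angle between dish_2_bar's own z axis and vertical below 0.05 rad and contact force between dish_2 and the arm below 0.1 N and contact force between dish_2 and the fingers below 0.1 N and angle between the y axis of dish_2_bar and the y axis of mat, either way round below 0.25 rad) or (horizontal distance between ball_1_center and dish_2_bar below 0.012 m and height (world z) of dish_2_bar between 0.159 and 0.269 m and angle between the y axis of dish_2_bar and the y axis of mat, either way round above 1.42 rad and linear speed of each of dish_2, dish_1 below 0.02 m/s and angular speed of dish_2 below 0.1 rad/s and contact force between dish_2 and the fingers above 2 N and angle between dish_2_bar's own z axis and vertical below 0.1 rad and (contact force between dish_2 and dish_1 below 0.1 N and contact force between dish_2 and mat below 0.1 N and contact force between dish_2 and knockbox below 0.1 N and contact force between dish_2 and caddy below 0.1 N and contact force between dish_2 and cup_stack below 0.1 N and contact force between dish_2 and till_pad below 0.1 N and contact force between dish_2 and tamper below 0.1 N and contact force between dish_2 and pitcher below 0.1 N and contact force between dish_2 and mug below 0.1 N and contact force between dish_2 and cup below 0.1 N and contact force between dish_2 and saucer below 0.1 N and contact force between dish_2 and jar below 0.1 N and contact force between dish_2 and spoon below 0.1 N) and horizontal distance between ball_2_center and dish_1_bar below 0.015 m and distance of dish_1_bar from where it was at the start of the episode below 0.03 m and angle between dish_1_bar's own z axis and vertical below 0.05 rad and contact force between dish_1 and the arm below 0.1 N and contact force between dish_1 and the fingers below 0.1 N and angle between the y axis of dish_1_bar and the y axis of mat, either way round below 0.25 rad))); the arm keeps its last pose, push and grip.
It fails at once if a ball rolls more than 30 mm from the middle of its dish ((horizontal distance between ball_1_center and dish_1_bar above 0.03 m and horizontal distance between ball_1_center and dish_2_bar above 0.03 m) or (horizontal distance between ball_2_center and dish_1_bar above 0.03 m and horizontal distance between ball_2_center and dish_2_bar above 0.03 m)).
It fails at once if a ball is touched by the fingers (contact force between any of ball_1, ball_2 and the fingers above 0.2 N).
It fails at once if a dish tips more than 0.25 rad (14 degrees) (angle between any of dish_1_bar, dish_2_bar's own z axis and vertical above 0.25 rad).
It fails at once if a bystander is pushed more than 20 mm (distance of any of tamper, pitcher, mug, cup, saucer, jar, spoon from where it was at the start of the episode above 0.02 m).
It also fails if it takes over 72 s, if anything falls off the work surface, if the arm or the gripper's body presses on something with over 40 N, if the wrist force passes 120 N, or if a joint passes its speed limit or range.

### The arm

A 6-joint arm with a two-finger parallel gripper is mounted at the origin on the work surface. World frame = base frame: x ahead of the robot, y to its left, z up, the work surface at z = 0. Lengths are in m, angles in rad, forces in N, time in s.
With the tool pointing down it reaches from about 0.3 to 0.875 m from the base axis. Payload 6.4 kg.
Tool frame: the origin (TCP) lies on the centre line of the jaws, within the pads' length; the fingertips stand 19 mm ahead of it and the grasp point (between the pads) is the TCP; z points along the fingers, y is the line along which they close (so a half turn about z gives the same grasp; the last joint's range is limited). The gripper opens to 88 mm and grips with 3 to 60 N. Pads are 18 mm wide; open, the fingers measure 123 mm over their backs; the gripper's body (75 mm by 187 mm) begins 45 mm behind the grasp point.
Start: joints at [-1.329, 0.181, 1.607, -0, 1.354, -0.206], TCP at [0.249, -0.518, 0.232] pointing down, gripper open.
Joint ranges: [-2.99, 2.99], [-0.89, 2.07], [0.3, 2.58], [-1.14, 4.28], [0, 2.63], [-3.12, 3.12]. Speed limits (rad/s): [2.57, 2.57, 3.01, 3.14, 3.14, 3.14].

### API

Orientations are given as a unit quaternion [w, x, y, z].
In Python, from plant import env, cams gives the robot as it stands.
- The arm moves only by the tool move_arm, never from a script. Its argument "rows" is a list of rows, each a list of 4 numbers: the shift along the world's x, y, z each as a share of 40 cm, from -1 to 1, then the turn about the world's z as a share of pi rad, from -1 to 1. A call has 1 to 8 rows; each row is the pose to reach, as a shift and turn from the pose commanded when the call began, turning the shorter way round; what a row does not reach only later rows make up. A row lasts 1/10 s, in which the tool goes at most 50 mm and 8.59 degrees, less where a joint would pass 70% of its speed; a pose out of reach is approached as far as the arm can. A call with a number of a shift or a turn outside -1 to 1 is refused whole. A call with a gripper value outside its range is refused whole. "hand" is the opening, from -1 (shut) to 1 (fully open), so that 0 is half open, set as the call begins (left out, the last holds). The fingers move at their own pace and stop on an object; "grip_force" is the grip in N (left out, the last holds). Time passes only in rows, so rows that repeat a pose let the fingers close. It gives the time, the measured TCP pose, the force, the opening and the grip force at its end, in the units of the state.
- env.read_state(): the state, without advancing time (a new reading comes with each control period).
- cams.capture(name): name is "scene" or "top" or "wrist"; returns (picture, depth): 480x640x3 uint8, blue, green, red; 480x640 float32, m along the optical axis (not along the pixel's ray), 0 where there is no reading.
- cams.camera_params(name): a dict with "K" (3x3 intrinsics, pixels), "R" (3x3) and "t" (3): a world point X has camera coordinates R X + t; the wrist camera has in their place "T_tool_cam" (4x4, takes a point from camera to tool coordinates, whose origin is the TCP and whose axes are the flange's). Camera axes: x right, y down, z forward; pixel columns grow to the right and rows downward; lengths in m; the calibration is good to about 2 mm. A picture is of the moment at which its call begins: read the wrist's pose just before it. camera_params takes no time and is no camera call.
- env.job_done(): hands the job in; it is judged then, once.
The state is a dict: "t": time; "qpos": joint angles; "dq": joint speeds; "joint_efforts": joint torques, N m; "ee_pos": TCP position; "ee_rot": TCP orientation; "ft_force": force on the tool from outside, world axes, zero at the start; "wrist_torque": the same for the moment, N m; "finger_gap": finger opening in m; "grasp_force": force on a finger pad.
Only numpy, scipy, OpenCV 4.12 (cv2) and the standard library are available. Lean on these libraries where they do the work, as an engineer would, in place of code of your own. Each camera call takes 0.05 s, during which the arm holds its last target. There are 200 camera calls.

## Working session

There is one attempt and no reset: what is moved stays moved. The work goes in short steps, Python scripts to look and compute and a tool call to move; the robot and the scene stay as the last step left them, time stands still between calls to the robot, and variables do not carry over. Pictures are saved under pics/ and viewed, at most 10 in all, crops included, and the job is handed in when it is done.

Besides the shell and the picture viewer there is one more tool, called after "Request:" as name(argument=value, ...), one argument or row to a line, values as JSON. move_arm: Moves the arm, as the interface text tells. Its arguments: {"type":"object","properties":{"rows":{"type":"array"},"hand":{"type":"number"},"grip_force":{"type":"number"}},"required":["rows"]}

```bash
mkdir -p pics
cat > h.py <<'E'
import numpy as np, cv2
from plant import env, cams
def world(name,d,st=None):
    p=cams.camera_params(name);K=np.array(p["K"]);v,u=np.mgrid[0:480,0:640]
    c=np.stack([(u-K[0,2])/K[0,0]*d,(v-K[1,2])/K[1,1]*d,d],-1)
    if "R" in p: return (c-np.array(p["t"]))@np.array(p["R"])
    T=np.array(p["T_tool_cam"]);w,x,y,z=st["ee_rot"]
    from scipy.spatial.transform import Rotation as R
    return (c@T[:3,:3].T+T[:3,3])@R.from_quat([x,y,z,w]).as_matrix().T+np.array(st["ee_pos"])
E
python3 - <<'E'
from h import *
s=env.read_state();print(s)
for n in("top","scene"):
    im,d=cams.capture(n);cv2.imwrite(f"pics/{n}0.png",im);W=world(n,d);np.save(n+"0.npy",W)
    print(n,[ (u,v,W[v,u].round(3).tolist()) for u in(160,320,480) for v in(120,240,360)])
E
```

```text
{'t': 0.0, 'qpos': array([-1.32929640e+00,  1.81544488e-01,  1.60799193e+00,  2.74690781e-05,
        1.35376404e+00, -2.06281496e-01]), 'dq': array([-0.00188581,  0.00033611,  0.00107535, -0.00051143,  0.00020173,
        0.00015114]), 'joint_efforts': array([-9.31506220e-04, -4.33878386e+01, -3.41848111e+01,  7.00484309e-02,
        3.85564961e-02, -1.13473868e-04]), 'ee_pos': array([ 0.24885935, -0.51776786,  0.23081596]), 'ee_rot': array([-8.54008074e-04,  9.75041300e-01,  2.22021923e-01, -1.62808140e-06]), 'ft_force': array([-0.51692433,  0.56914569,  1.01948248]), 'wrist_torque': array([ 0.02504193, -0.02023475,  0.04682784]), 'grasp_force': 0.0, 'finger_gap': 0.08849678254714262}
top [(160, 120, [0.749, 0.457, -0.001]), (160, 240, [0.476, 0.46, 0.002]), (160, 360, [0.21, 0.465, -0.002]), (320, 120, [0.735, 0.094, 0.008]), (320, 240, [0.465, 0.102, 0.008]), (320, 360, [0.268, 0.105, 0.396]), (480, 120, [0.724, -0.266, 0.002]), (480, 240, [0.454, -0.251, 0.009]), (480, 360, [0.191, -0.241, 0.002])]
scene [(160, 120, [0.251, -0.017, 0.38]), (160, 240, [0.163, -0.053, -0.0]), (160, 360, [0.373, -0.25, -0.0]), (320, 120, [0.215, 0.48, 0.001]), (320, 240, [0.449, 0.167, -0.003]), (320, 360, [0.622, -0.065, 0.008]), (480, 120, [0.557, 0.746, -0.001]), (480, 240, [0.739, 0.382, 0.003]), (480, 360, [0.869, 0.124, 0.002])]
```

View pics/top0.png

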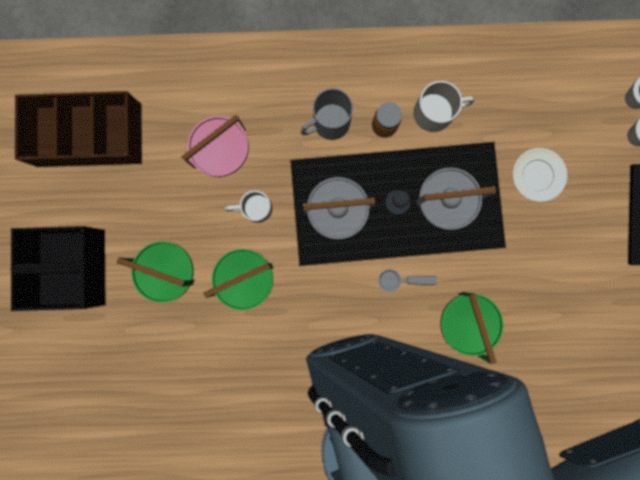

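View pics/scene0.png

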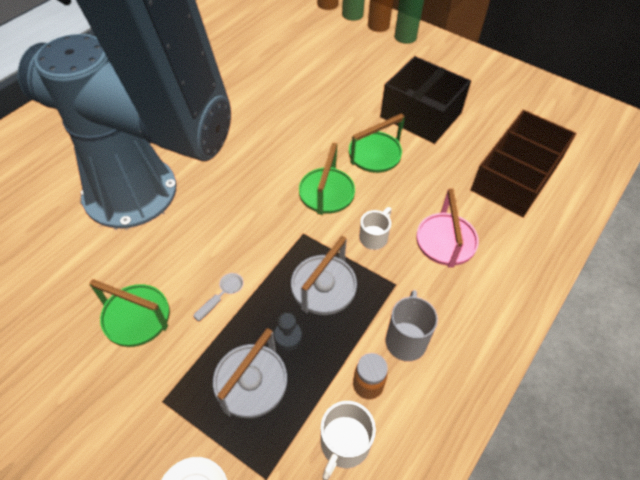

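Run:
```python
from h import *
im=cv2.imread("pics/top0.png");hsv=cv2.cvtColor(im,cv2.COLOR_BGR2HSV)
W=np.load("top0.npy")
def axis(P):
    m=P.mean(0);_,_,v=np.linalg.svd(P-m);a=np.arctan2(-v[0,0],v[0,1]);a=(a+np.pi/2)%np.pi-np.pi/2
    return m,np.degrees(a),v
for n,(u0,u1,v0,v1) in dict(L=(290,385,180,230),R=(410,505,170,225)).items():
    S=np.zeros((480,640),bool);S[v0:v1,u0:u1]=1
    M=S&(W[...,2]>.10)&(W[...,2]<.13)
    P=W[M];m,a,v=axis(P[:,:2]);q=(P[:,:2]-m)@v.T
    c=m+((q.max(0)+q.min(0))/2)@v
    print(n,M.sum(),"mid",c.round(4),"z",np.median(P[:,2]).round(4),"yaw",a.round(1),"len",np.ptp(q,axis=0).round(3))
    D=S&(W[...,2]>.02)&(W[...,2]<.05)
    # ball: highest pts in the .04-.07
    B=S&(W[...,2]>.045)&(W[...,2]<.075);print(" ball",B.sum(),W[B].mean(0).round(3))
dark=(hsv[...,2]<45).astype(np.uint8);dark[:130]=0;dark[275:]=0;dark[:,:280]=0;dark[:,520:]=0
cn=max(cv2.findContours(dark,0,2)[0],key=cv2.contourArea);r=cv2.minAreaRect(cn);b=cv2.boxPoints(r)
C=np.array([W[int(round(y)),int(round(x))] for x,y in b])
p=cams.camera_params("top");K=np.array(p["K"]);R=np.array(p["R"]);t=np.array(p["t"]);o=-R.T@t
C=[]
for x,y in b:
    d=R.T@np.linalg.inv(K)@[x,y,1];C.append((o+d*(.006-o[2])/d[2])[:2])
C=np.array(C);print(C.round(3));e=np.roll(C,-1,0)-C;l=np.hypot(*e.T);print(l,"mid",C.mean(0));e=e[l.argmax()];print("mat yaw",(np.degrees(np.arctan2(-e[0],e[1]))+90)%180-90)
```

```text
L 456 mid [0.5322 0.0626] z 0.1155 yaw 3.4 len [0.144 0.013]
 ball 194 [0.527 0.061 0.053]
R 463 mid [ 0.5449 -0.1824] z 0.1153 yaw 4.7 len [0.145 0.014]
 ball 213 [ 0.541 -0.179  0.054]
[[ 0.646  0.162]
 [ 0.672 -0.295]
 [ 0.439 -0.304]
 [ 0.413  0.148]]
[0.45769437 0.23347001 0.45268926 0.23399638] mid [ 0.54228387 -0.07188661]
mat yaw 3.235047294407707
```

Request:
move_arm(
  rows=[
    [0.74,0.84,0,0.383],
    [0.74,0.84,0,0.383],
    [0.74,0.84,0,0.383],
    [0.74,0.84,0,0.383],
    [0.74,0.84,0,0.383],
    [0.74,0.84,0,0.383],
    [0.74,0.84,0,0.383],
    [0.74,0.84,0,0.383],
  ],
  hand=0,
  grip_force=40,
)

```text
t: 0.9
ee_pos: [0.5143, -0.2162, 0.2315]
ee_rot: [-0.0, 0.677, 0.736, -0.0]
ft_force: [1.5, -0.4, -0.0]
finger_gap: 0.0441
grasp_force: 0.0
```

Request:
move_arm(
  rows=[
    [0.078,0.088,0,0],
    [0.078,0.088,0,0],
    [0.078,0.088,0,0],
    [0.078,0.088,0,0],
  ],
)

```text
t: 1.3
ee_pos: [0.5439, -0.1836, 0.2313]
ee_rot: [-0.0, 0.68, 0.734, -0.0]
ft_force: [0.5, 0.4, 1.1]
finger_gap: 0.0444
grasp_force: 0.0
```

```bash
cat >> h.py <<'E'
def bar(name,c,tag,zr=(.10,.13)):
    s=env.read_state();im,d=cams.capture(name);cv2.imwrite(f"pics/{tag}.png",im);W=world(name,d,s)
    M=(d>0)&(W[...,2]>zr[0])&(W[...,2]<zr[1])&(np.hypot(W[...,0]-c[0],W[...,1]-c[1])<.09)
    h=cv2.cvtColor(im,cv2.COLOR_BGR2HSV);M&=(h[...,1]>70)&(h[...,0]<25)
    P=W[M];(m,sz,_)=cv2.minAreaRect(P[:,:2].astype(np.float32)*1000)
    q=P[:,:2].mean(0);_,_,v=np.linalg.svd(P[:,:2]-q,full_matrices=False);k=v[0]*np.sign(v[0,1])
    print(name,M.sum(),"mid",np.round(m,1),"size",np.round(sz,1),"z",np.median(P[:,2]).round(4),"yaw",np.degrees(np.arctan2(-k[0],k[1])).round(2),"y",P[:,1].min().round(3),P[:,1].max().round(3))
    return s
E
python3 -c "
from h import *
s=bar('wrist',(.545,-.182),'w1');print(s['ee_pos'],s['ee_rot'],s['ft_force'])"
```

```text
wrist 3116 mid [ 547.7 -183.4] size [ 12.4 143.1] z 0.1148 yaw 4.7 y -0.255 -0.112
[ 0.54386982 -0.18359348  0.23130601] [-3.92348441e-04  6.79624000e-01  7.33560467e-01 -3.24533101e-04] [0.54785127 0.39682595 1.07073006]
```

View pics/w1.png

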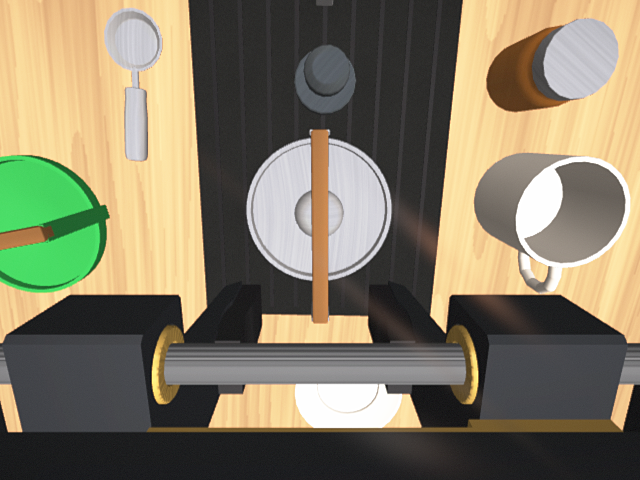

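Request:
move_arm(
  rows=[
    [0.008,0.001,-0.1,0.0015],
    [0.008,0.001,-0.2,0.0015],
    [0.008,0.001,-0.26,0.0015],
    [0.008,0.001,-0.29,0.0015],
    [0.008,0.001,-0.305,0.0015],
    [0.008,0.001,-0.305,0.0015],
    [0.008,0.001,-0.305,0.0015],
  ],
)

```text
t: 2.05
ee_pos: [0.5486, -0.1834, 0.1112]
ee_rot: [0.001, 0.678, 0.735, 0.0]
ft_force: [0.7, -0.0, 1.6]
finger_gap: 0.0441
grasp_force: 0.0
```

Request:
move_arm(
  rows=[
    [0,0,0,0],
    [0,0,0,0],
    [0,0,0,0],
    [0,0,0,0],
    [0,0,0,0],
    [0,0,0,0],
    [0,0,0,0],
    [0,0,0,0],
  ],
  hand=-1,
)

```text
t: 2.85
ee_pos: [0.5478, -0.1825, 0.1097]
ee_rot: [-0.0, 0.678, 0.735, 0.0]
ft_force: [-0.8, 0.6, 0.9]
finger_gap: 0.0004
grasp_force: 0.0
```

```bash
python3 -c "
from h import *
s=env.read_state();print(s)"
```

```text
{'t': 2.85, 'qpos': array([-5.27147795e-01,  3.23206062e-01,  1.69754081e+00,  3.34252939e-05,
        1.12093907e+00, -6.08882981e-01]), 'dq': array([ 0.00060913,  0.00021335,  0.00031604,  0.00197099,  0.00045419,
       -0.00026302]), 'joint_efforts': array([ 7.33875175e-03, -4.62913549e+01, -3.00937772e+01,  4.90017654e-02,
        5.75514953e-02, -4.30164721e-05]), 'ee_pos': array([ 0.54778261, -0.18254493,  0.10967997]), 'ee_rot': array([-4.87951587e-05,  6.77632008e-01,  7.35401156e-01,  4.63474763e-06]), 'ft_force': array([-0.83468236,  0.56006099,  0.88225784]), 'wrist_torque': array([-0.05724491, -0.07274052, -0.01943552]), 'grasp_force': 0.0, 'finger_gap': 0.0004399887791714948}
```

```bash
python3 -c "
from h import *
s=env.read_state();a,d=cams.capture('wrist');b,e=cams.capture('scene');cv2.imwrite('pics/ws.png',np.hstack([cv2.resize(a,(400,300)),b[180:480,100:500]]))
np.save('ws.npy',world('wrist',d,s))
bar('top',(.545,-.182),'t2')"
```

```text
top 135 mid [ 541.6 -136.5] size [11.5 51.2] z 0.1159 yaw 5.55 y -0.162 -0.111
```

View pics/ws.png

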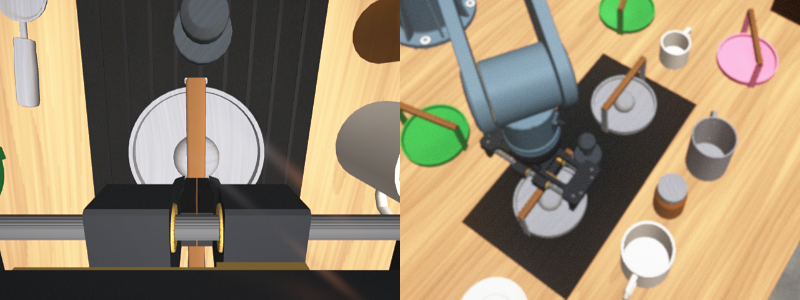

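```bash
python3 -c "
from h import *
W=np.load('ws.npy')
for v in range(120,440,20): print(v,[W[v,u].round(3).tolist() for u in (295,315,335)])
p=cams.camera_params('wrist');print(p['T_tool_cam'])
print(env.read_state()['ee_pos'],env.read_state()['finger_gap'])
"
```

```text
120 [[0.53, -0.106, 0.005], [0.543, -0.105, 0.005], [0.555, -0.104, 0.006]]
140 [[0.532, -0.118, 0.035], [0.543, -0.117, 0.115], [0.556, -0.117, 0.005]]
160 [[0.533, -0.13, 0.026], [0.544, -0.124, 0.116], [0.557, -0.128, 0.025]]
180 [[0.533, -0.143, 0.022], [0.545, -0.132, 0.115], [0.558, -0.14, 0.023]]
200 [[0.534, -0.155, 0.02], [0.545, -0.139, 0.115], [0.559, -0.153, 0.021]]
220 [[0.535, -0.169, 0.017], [0.546, -0.147, 0.115], [0.561, -0.166, 0.018]]
240 [[0.537, -0.172, 0.053], [0.547, -0.155, 0.115], [0.559, -0.171, 0.051]]
260 [[0.538, -0.183, 0.057], [0.547, -0.163, 0.115], [0.56, -0.182, 0.055]]
280 [[0.538, -0.197, 0.051], [0.548, -0.172, 0.115], [0.562, -0.196, 0.05]]
300 [[0.541, -0.174, 0.131], [0.549, -0.181, 0.115], [0.555, -0.173, 0.131]]
320 [[0.542, -0.174, 0.147], [0.549, -0.188, 0.118], [0.555, -0.173, 0.147]]
340 [[0.542, -0.174, 0.16], [0.55, -0.199, 0.114], [0.554, -0.173, 0.16]]
360 [[0.543, -0.158, 0.197], [0.547, -0.157, 0.197], [0.551, -0.157, 0.197]]
380 [[0.543, -0.162, 0.197], [0.547, -0.161, 0.198], [0.551, -0.16, 0.198]]
400 [[0.544, -0.319, -0.001], [0.553, -0.229, 0.114], [0.576, -0.316, -0.001]]
420 [[0.545, -0.337, 0.0], [0.553, -0.24, 0.114], [0.578, -0.335, -0.001]]
[[-3.43836652e-04 -9.65571769e-01 -2.60136582e-01  6.63265702e-02]
 [ 9.99999809e-01 -1.98554134e-04 -5.84763275e-04  9.41024662e-04]
 [ 5.12979716e-04 -2.60136733e-01  9.65571653e-01 -1.51789926e-01]
 [ 0.00000000e+00  0.00000000e+00  0.00000000e+00  1.00000000e+00]]
[ 0.54777935 -0.18256857  0.10967864] 0.0004951216479329743
```

```bash
python3 -c "
import cv2
b=cv2.resize(cv2.imread('pics/w1.png')[90:430,150:490],(10,10))
from h import *
a,_=cams.capture('scene');w,_=cams.capture('wrist')
cv2.imwrite('pics/z.png',np.hstack([cv2.resize(a[300:430,190:320],(390,390)),cv2.resize(w[250:380,250:380],(390,390))]))"
```

```text
(no output)
```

View pics/z.png

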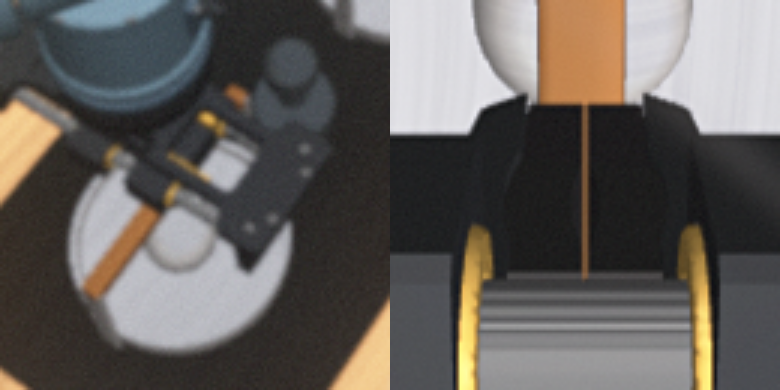

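Request:
move_arm(
  rows=[
    [0,0,0,0],
    [0,0,0,0],
    [0,0,0,0],
    [0,0,0,0],
    [0,0,0,0],
    [0,0,0,0],
  ],
  hand=-0.2,
)

```text
t: 3.7
ee_pos: [0.5478, -0.1826, 0.1097]
ee_rot: [-0.0, 0.678, 0.735, -0.0]
ft_force: [0.2, -0.1, 0.3]
finger_gap: 0.0351
grasp_force: 0.0
```

```bash
cat > tip.py <<'E'
from h import *
s=env.read_state();im,d=cams.capture('wrist');W=world('wrist',d,s)
print(s['ee_pos'],s['finger_gap'])
e=s['ee_pos']
for n,u in (("a",range(200,320,4)),("b",range(320,440,4))):
    for x in u:
        col=[(v,*W[v,x].round(3)) for v in range(230,430) if d[v,x]>0 and abs(W[v,x,0]-e[0])<.05 and abs(W[v,x,1]-e[1])<.015 and W[v,x,2]>.06]
        if col: q=min(col,key=lambda c:c[3]);print(n,x,[float(k) for k in q])
cv2.imwrite('pics/tip.png',im)
E
python3 tip.py
```

```text
[ 0.54777265 -0.18256175  0.10970744] 0.03513740724432435
a 200 [388.0, 0.522, -0.171, 0.188]
a 204 [327.0, 0.514, -0.175, 0.155]
a 208 [322.0, 0.515, -0.174, 0.152]
a 212 [317.0, 0.515, -0.175, 0.148]
a 216 [312.0, 0.515, -0.175, 0.144]
a 220 [306.0, 0.515, -0.176, 0.138]
a 224 [301.0, 0.516, -0.175, 0.135]
a 228 [296.0, 0.516, -0.175, 0.131]
a 232 [291.0, 0.516, -0.175, 0.125]
a 236 [286.0, 0.517, -0.175, 0.12]
a 240 [285.0, 0.518, -0.175, 0.119]
a 244 [284.0, 0.52, -0.174, 0.119]
a 248 [282.0, 0.521, -0.175, 0.116]
a 252 [282.0, 0.522, -0.175, 0.115]
a 256 [285.0, 0.524, -0.175, 0.117]
a 260 [285.0, 0.526, -0.176, 0.116]
a 264 [285.0, 0.528, -0.175, 0.117]
a 268 [285.0, 0.529, -0.175, 0.117]
a 272 [312.0, 0.531, -0.187, 0.115]
a 300 [296.0, 0.542, -0.18, 0.113]
a 304 [273.0, 0.543, -0.17, 0.114]
a 308 [271.0, 0.545, -0.169, 0.114]
a 312 [310.0, 0.548, -0.186, 0.113]
a 316 [317.0, 0.55, -0.189, 0.113]
b 320 [272.0, 0.55, -0.169, 0.114]
b 324 [333.0, 0.554, -0.196, 0.113]
b 360 [285.0, 0.566, -0.172, 0.116]
b 364 [286.0, 0.568, -0.172, 0.116]
b 368 [285.0, 0.569, -0.172, 0.117]
b 372 [286.0, 0.571, -0.172, 0.116]
b 376 [285.0, 0.573, -0.172, 0.116]
b 380 [282.0, 0.574, -0.17, 0.117]
b 384 [284.0, 0.575, -0.17, 0.118]
b 388 [285.0, 0.577, -0.17, 0.12]
b 392 [286.0, 0.578, -0.17, 0.121]
b 396 [290.0, 0.579, -0.17, 0.125]
b 400 [295.0, 0.579, -0.17, 0.13]
b 404 [300.0, 0.58, -0.17, 0.134]
b 408 [305.0, 0.58, -0.17, 0.138]
b 412 [310.0, 0.58, -0.169, 0.143]
b 416 [315.0, 0.581, -0.17, 0.146]
b 420 [321.0, 0.581, -0.169, 0.151]
b 424 [326.0, 0.581, -0.169, 0.155]
b 428 [386.0, 0.573, -0.168, 0.187]
b 432 [397.0, 0.573, -0.168, 0.191]
b 436 [408.0, 0.573, -0.168, 0.194]
```

View pics/tip.png

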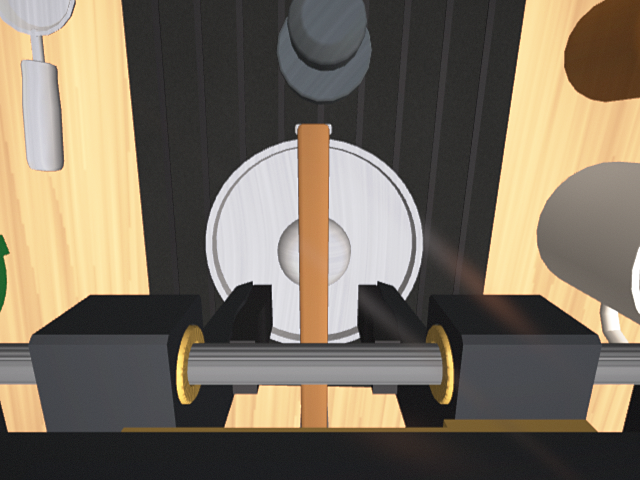

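The picture shows the bar at columns 300–328 lying between the open fingers. Their tips (row ~285) measure z≈0.116, so they stand 6 mm above the reported TCP instead of 19 mm ahead of it. They closed above the bar, so I'll descend 25 mm further.

Request:
move_arm(
  rows=[
    [0,0,-0.02,0],
    [0,0,-0.04,0],
    [0,0,-0.055,0],
    [0,0,-0.064,0],
    [0,0,-0.064,0],
    [0,0,-0.064,0],
  ],
)

```text
t: 4.35
ee_pos: [0.5478, -0.1826, 0.084]
ee_rot: [-0.0, 0.678, 0.735, -0.0]
ft_force: [-0.1, -1.0, -0.0]
finger_gap: 0.0349
grasp_force: 0.0
```

Request:
move_arm(
  rows=[
    [0,0,0,0],
    [0,0,0,0],
    [0,0,0,0],
    [0,0,0,0],
    [0,0,0,0],
    [0,0,0,0],
    [0,0,0,0],
    [0,0,0,0],
  ],
  hand=-1,
)

```text
t: 5.15
ee_pos: [0.5477, -0.1827, 0.0843]
ee_rot: [-0.0, 0.678, 0.735, -0.0]
ft_force: [-3.9, -0.4, 4.8]
finger_gap: 0.0113
grasp_force: 40.0
```

Request:
move_arm(
  rows=[
    [0,0,0.005,0],
    [0,0,0.015,0],
    [0,0,0.03,0],
    [0,0,0.045,0],
    [0,0,0.06,0],
    [0,0,0.07,0],
    [0,0,0.075,0],
    [0,0,0.075,0],
  ],
)

```text
t: 5.95
ee_pos: [0.548, -0.1827, 0.1146]
ee_rot: [0.0, 0.678, 0.735, 0.0]
ft_force: [0.9, -1.0, -5.1]
finger_gap: 0.0109
grasp_force: 40.0
```

Request:
move_arm(
  rows=[
    [0,0,0,0],
    [0,0,0,0],
    [0,0,0,0],
    [0,0,0,0],
    [0,0,0,0],
  ],
)

```text
t: 6.45
ee_pos: [0.5478, -0.1826, 0.114]
ee_rot: [-0.0, 0.678, 0.735, -0.0]
ft_force: [0.1, 0.1, -6.8]
finger_gap: 0.0115
grasp_force: 40.0
```

```bash
cat > hold.py <<'E'
from h import *
import sys
s=env.read_state();print({k:np.round(s[k],4) for k in('t','ee_pos','ft_force','wrist_torque','finger_gap','grasp_force')})
im,d=cams.capture('wrist');W=world('wrist',d,s);e=s['ee_pos']
h=cv2.cvtColor(im,cv2.COLOR_BGR2HSV)
D=np.hypot(W[...,0]-e[0],W[...,1]-e[1])
M=(d>0)&(D<.09)&(h[...,1]>70)&(h[...,0]<25)&(W[...,2]>e[2]+.01)&(W[...,2]<e[2]+.05)
P=W[M]
z=lambda q:np.linalg.lstsq(np.c_[q[:,:2]-e[:2],np.ones(len(q))],q[:,2],rcond=None)[0]
_,_,v=np.linalg.svd(P[:,:2]-P[:,:2].mean(0),full_matrices=False);k=v[0]*np.sign(v[0,1])
print("bar",len(P),"z",np.median(P[:,2]).round(4),"yaw",np.degrees(np.arctan2(-k[0],k[1])).round(2),"slope along",np.polyfit(P[:,:2]@k,P[:,2],1)[0].round(4),"ends",P[P[:,:2]@k.T>np.max(P[:,:2]@k)-.002].mean(0).round(4),P[P[:,:2]@k<np.min(P[:,:2]@k)+.002].mean(0).round(4))
print([round(float(s['ft_force'][2]),2)])
cv2.imwrite(f'pics/{sys.argv[1]}.png',im)
E
python3 hold.py l1; for i in 1 2 3 4; do python3 -c "
from h import *
cams.capture('top');print(env.read_state()['ft_force'].round(2))";done
```

```text
{'t': np.float64(6.45), 'ee_pos': array([ 0.5478, -0.1826,  0.114 ]), 'ft_force': array([ 0.0854,  0.0993, -6.8329]), 'wrist_torque': array([-0.0124, -0.0926,  0.0594]), 'finger_gap': np.float64(0.0115), 'grasp_force': np.float64(39.9983)}
bar 9371 z 0.1445 yaw 4.68 slope along -0.0012 ends [ 0.5428 -0.1121  0.1438] [ 0.5524 -0.2216  0.1436]
[-6.83]
[-0.69  0.45 -6.32]
[ 0.1   0.83 -5.6 ]
[ 0.98 -0.08 -6.28]
[-0.1  -0.14 -7.05]
```

View pics/l1.png

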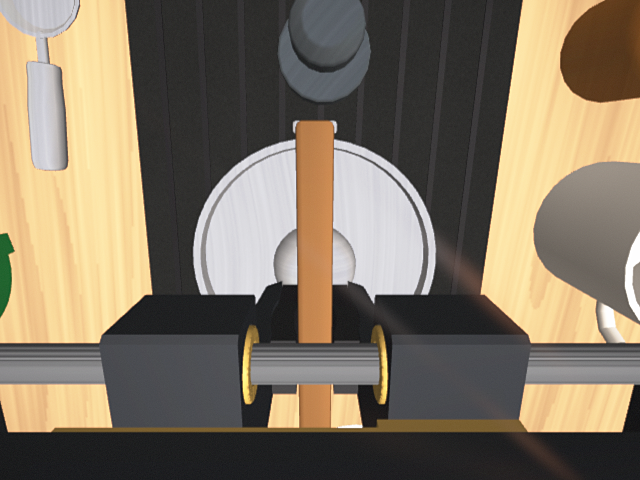

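The dish is held level, with its ball in the middle at (315,265), and the load is about 6.4 N. A light ball would give about 3.3 N, so this is the heavier one. I'll set it back and lift the other.

Request:
move_arm(
  rows=[
    [0,0,-0.01,0],
    [0,0,-0.025,0],
    [0,0,-0.04,0],
    [0,0,-0.055,0],
    [0,0,-0.065,0],
    [0,0,-0.071,0],
    [0,0,-0.074,0],
    [0,0,-0.0745,0],
  ],
)

```text
t: 7.5
ee_pos: [0.548, -0.1827, 0.0845]
ee_rot: [0.0, 0.678, 0.735, 0.0]
ft_force: [0.0, -0.4, -6.2]
finger_gap: 0.0113
grasp_force: 40.0
```

Request:
move_arm(
  rows=[
    [0,0,0,0],
    [0,0,0,0],
    [0,0,0,0],
    [0,0,0,0],
    [0,0,0,0],
    [0,0,0,0],
    [0,0,0,0],
  ],
  hand=-0.2,
)

```text
t: 8.2
ee_pos: [0.5478, -0.1826, 0.0843]
ee_rot: [0.0, 0.678, 0.735, 0.0]
ft_force: [-0.4, 0.1, 0.5]
finger_gap: 0.0345
grasp_force: 0.0
```

Request:
move_arm(
  rows=[
    [0,0,0.03,0],
    [0,0,0.1,0],
    [0,0,0.2,0],
    [0,0,0.3,0],
    [0,0,0.35,0],
    [0,0,0.35,0],
  ],
)

```text
t: 8.8
ee_pos: [0.5499, -0.1837, 0.2293]
ee_rot: [0.004, 0.678, 0.735, 0.001]
ft_force: [-0.2, -0.4, 0.4]
finger_gap: 0.0355
grasp_force: 0.0
```

Request:
move_arm(
  rows=[
    [-0.03,0.61,0,-0.007],
    [-0.03,0.61,0,-0.007],
    [-0.03,0.61,0,-0.007],
    [-0.03,0.61,0,-0.007],
    [-0.03,0.61,0,-0.007],
    [-0.03,0.61,0,-0.007],
    [-0.03,0.61,0,-0.007],
    [-0.03,0.61,0,-0.007],
  ],
)

```text
t: 9.6
ee_pos: [0.5356, 0.0605, 0.2236]
ee_rot: [-0.0, 0.686, 0.728, -0.001]
ft_force: [-0.8, -1.0, 0.2]
finger_gap: 0.0355
grasp_force: 0.0
```

```bash
python3 -c "
from h import *
s=bar('wrist',(.534,.062),'w2');print(s['ee_pos'],s['ee_rot'],s['ft_force'],s['finger_gap'])
bar('top',(.547,-.183),'t3')"
```

```text
wrist 3277 mid [534.7  62.3] size [ 11.9 142.8] z 0.1148 yaw 3.39 y -0.009 0.134
[0.53556831 0.0604679  0.22362917] [-2.82205328e-04  6.85923191e-01  7.27673706e-01 -5.23928538e-04] [-0.82414283 -0.96478906  0.21641247] 0.03554656567938088
top 400 mid [ 546.4 -182.4] size [ 13.3 143.4] z 0.1156 yaw 4.43 y -0.254 -0.111
```

Request:
move_arm(
  rows=[
    [-0.002,0.004,-0.1,0],
    [-0.002,0.004,-0.2,0],
    [-0.002,0.004,-0.27,0],
    [-0.002,0.004,-0.32,0],
    [-0.002,0.004,-0.342,0],
    [-0.002,0.004,-0.348,0],
    [-0.002,0.004,-0.348,0],
    [-0.002,0.004,-0.348,0],
  ],
)

```text
t: 10.5
ee_pos: [0.5361, 0.0627, 0.0864]
ee_rot: [0.001, 0.686, 0.728, 0.001]
ft_force: [-0.6, -0.3, -0.3]
finger_gap: 0.0355
grasp_force: 0.0
```

Request:
move_arm(
  rows=[
    [0,0,0,0],
    [0,0,0,0],
    [0,0,0,0],
    [0,0,0,0],
    [0,0,0,0],
    [0,0,0,0],
    [0,0,0,0],
    [0,0,0,0],
  ],
  hand=-1,
)

```text
t: 11.3
ee_pos: [0.5349, 0.0631, 0.0855]
ee_rot: [-0.0, 0.686, 0.728, -0.0]
ft_force: [-3.5, 0.6, 6.1]
finger_gap: 0.0112
grasp_force: 40.0
```

Request:
move_arm(
  rows=[
    [0,0,0.005,0],
    [0,0,0.015,0],
    [0,0,0.03,0],
    [0,0,0.045,0],
    [0,0,0.06,0],
    [0,0,0.07,0],
    [0,0,0.075,0],
    [0,0,0.075,0],
  ],
)

```text
t: 12.1
ee_pos: [0.5353, 0.063, 0.1155]
ee_rot: [0.0, 0.686, 0.728, 0.0]
ft_force: [0.8, -0.4, -3.5]
finger_gap: 0.011
grasp_force: 40.0
```

Request:
move_arm(
  rows=[
    [0,0,0,0],
    [0,0,0,0],
    [0,0,0,0],
    [0,0,0,0],
    [0,0,0,0],
  ],
)

```text
t: 12.6
ee_pos: [0.5349, 0.063, 0.115]
ee_rot: [-0.0, 0.686, 0.728, -0.0]
ft_force: [0.7, 0.3, -2.7]
finger_gap: 0.0115
grasp_force: 40.0
```

```bash
python3 hold.py l2; for i in 1 2 3 4; do python3 -c "
from h import *
cams.capture('top');print(env.read_state()['ft_force'].round(2))";done
```

```text
{'t': np.float64(12.6), 'ee_pos': array([0.5349, 0.063 , 0.115 ]), 'ft_force': array([ 0.7163,  0.2516, -2.6709]), 'wrist_torque': array([-0.0412, -0.1077,  0.0092]), 'finger_gap': np.float64(0.0115), 'grasp_force': np.float64(39.9832)}
bar 9249 z 0.1446 yaw 3.4 slope along -0.0007 ends [0.5317 0.1331 0.1441] [0.5391 0.0235 0.1441]
[-2.67]
[ 0.31 -0.19 -3.81]
[ 0.05 -0.32 -2.73]
[ 0.57 -0.74 -2.81]
[-0.11 -0.96 -3.38]
```

The left dish loads the wrist with only about 3.1 N, so it is the lighter. I'll set it back and go to the right one.

Request:
move_arm(
  rows=[
    [0,0,-0.01,0],
    [0,0,-0.025,0],
    [0,0,-0.04,0],
    [0,0,-0.055,0],
    [0,0,-0.065,0],
    [0,0,-0.071,0],
    [0,0,-0.074,0],
    [0,0,-0.0745,0],
  ],
)

```text
t: 13.65
ee_pos: [0.5352, 0.063, 0.0856]
ee_rot: [0.0, 0.686, 0.728, 0.0]
ft_force: [1.5, -0.1, -2.2]
finger_gap: 0.0112
grasp_force: 40.0
```

Request:
move_arm(
  rows=[
    [0,0,0,0],
    [0,0,0,0],
    [0,0,0,0],
    [0,0,0,0],
    [0,0,0,0],
    [0,0,0,0],
    [0,0,0,0],
  ],
  hand=-0.2,
)

```text
t: 14.35
ee_pos: [0.535, 0.063, 0.0853]
ee_rot: [0.0, 0.686, 0.728, 0.0]
ft_force: [-0.6, 0.6, -0.7]
finger_gap: 0.0351
grasp_force: 0.0
```

Request:
move_arm(
  rows=[
    [0,0,0.03,0],
    [0,0,0.1,0],
    [0,0,0.2,0],
    [0,0,0.3,0],
    [0,0,0.35,0],
    [0,0,0.35,0],
  ],
)

```text
t: 14.95
ee_pos: [0.5373, 0.0629, 0.2301]
ee_rot: [0.003, 0.686, 0.728, 0.002]
ft_force: [-0.2, 0.4, -0.3]
finger_gap: 0.0354
grasp_force: 0.0
```

Request:
move_arm(
  rows=[
    [0.031,-0.614,0,0.007],
    [0.031,-0.614,0,0.007],
    [0.031,-0.614,0,0.007],
    [0.031,-0.614,0,0.007],
    [0.031,-0.614,0,0.007],
    [0.031,-0.614,0,0.007],
    [0.031,-0.614,0,0.007],
    [0.031,-0.614,0,0.007],
  ],
)

```text
t: 15.75
ee_pos: [0.5469, -0.1813, 0.2244]
ee_rot: [-0.001, 0.677, 0.736, -0.0]
ft_force: [0.3, 0.6, -0.6]
finger_gap: 0.0354
grasp_force: 0.0
```

```bash
python3 -c "
from h import *
s=bar('wrist',(.547,-.183),'w3');print(s['ee_pos'],s['ee_rot'],s['ft_force'],s['finger_gap'],s['qpos'])
bar('top',(.534,.063),'t4')"
```

```text
wrist 3289 mid [ 548.8 -183.3] size [ 13.2 143.5] z 0.1148 yaw 4.58 y -0.255 -0.111
[ 0.54687635 -0.18132497  0.22437762] [-1.01233984e-03  6.77424655e-01  7.35591470e-01 -2.90259901e-05] [ 0.29544788  0.60245698 -0.56738419] 0.03540176522408167 [-5.26284836e-01  1.91089401e-01  1.61018462e+00  3.91328319e-04
  1.34230798e+00 -6.08657405e-01]
top 388 mid [533.2  63. ] size [ 11.8 143.2] z 0.1157 yaw 3.38 y -0.008 0.134
```

Request:
move_arm(
  rows=[
    [0.002,-0.002,-0.1,0],
    [0.002,-0.002,-0.2,0],
    [0.002,-0.002,-0.27,0],
    [0.002,-0.002,-0.32,0],
    [0.002,-0.002,-0.342,0],
    [0.002,-0.002,-0.35,0],
    [0.002,-0.002,-0.35,0],
    [0.002,-0.002,-0.35,0],
  ],
)

```text
t: 16.65
ee_pos: [0.5491, -0.1836, 0.0867]
ee_rot: [0.001, 0.677, 0.736, 0.0]
ft_force: [0.5, -0.2, 0.5]
finger_gap: 0.0352
grasp_force: 0.0
```

Request:
move_arm(
  rows=[
    [0,0,0,0],
    [0,0,0,0],
    [0,0,0,0],
    [0,0,0,0],
    [0,0,0,0],
    [0,0,0,0],
    [0,0,0,0],
    [0,0,0,0],
  ],
  hand=-1,
)

```text
t: 17.45
ee_pos: [0.5481, -0.1836, 0.0857]
ee_rot: [-0.0, 0.678, 0.735, -0.0]
ft_force: [-4.4, -0.7, 4.6]
finger_gap: 0.0111
grasp_force: 40.0
```

Request:
move_arm(
  rows=[
    [0,0,0.005,0],
    [0,0,0.015,0],
    [0,0,0.03,0],
    [0,0,0.045,0],
    [0,0,0.06,0],
    [0,0,0.07,0],
    [0,0,0.075,0],
    [0,0,0.075,0],
  ],
)

```text
t: 18.25
ee_pos: [0.5484, -0.1835, 0.1158]
ee_rot: [0.0, 0.678, 0.735, 0.0]
ft_force: [-0.4, -0.1, -5.8]
finger_gap: 0.0118
grasp_force: 40.0
```

Request:
move_arm(
  rows=[
    [0,0,0.005,0],
    [0,0,0.02,0],
    [0,0,0.05,0],
    [0,0,0.08,0],
    [0,0,0.11,0],
    [0,0,0.14,0],
    [0,0,0.16,0],
    [0,0,0.17,0],
  ],
)

```text
t: 19.05
ee_pos: [0.5487, -0.1836, 0.1848]
ee_rot: [0.001, 0.678, 0.735, 0.0]
ft_force: [0.1, -0.0, -5.5]
finger_gap: 0.0112
grasp_force: 40.0
```

Request:
move_arm(
  rows=[
    [0,0,0.005,0],
    [0,0,0.005,0],
    [0,0,0.005,0],
    [0,0,0.005,0],
    [0,0,0.005,0],
  ],
)

```text
t: 19.55
ee_pos: [0.548, -0.1833, 0.1848]
ee_rot: [-0.0, 0.678, 0.735, -0.0]
ft_force: [-0.1, -0.6, -6.4]
finger_gap: 0.0117
grasp_force: 40.0
```

```bash
python3 hold.py l3
```

```text
{'t': np.float64(19.55), 'ee_pos': array([ 0.548 , -0.1833,  0.1848]), 'ft_force': array([-0.0916, -0.568 , -6.4124]), 'wrist_torque': array([-0.0443, -0.0977, -0.0392]), 'finger_gap': np.float64(0.0117), 'grasp_force': np.float64(39.9985)}
bar 9314 z 0.2139 yaw 4.64 slope along -0.0016 ends [ 0.543  -0.1121  0.2134] [ 0.5521 -0.2227  0.2137]
[-6.41]
```

Request:
move_arm(
  rows=[
    [0,0,0,-0.003],
    [0,0,0,-0.01],
    [0,0,0,-0.022],
    [0,0,0,-0.04],
    [0,0,0,-0.06],
    [0,0,0,-0.08],
    [0,0,0,-0.1],
    [0,0,0,-0.12],
  ],
)

```text
t: 20.4
ee_pos: [0.5482, -0.1834, 0.1853]
ee_rot: [0.0, 0.805, 0.594, 0.0]
ft_force: [0.7, -0.5, -6.8]
finger_gap: 0.0112
grasp_force: 40.0
```

Request:
move_arm(
  rows=[
    [0,0,0,-0.02],
    [0,0,0,-0.04],
    [0,0,0,-0.06],
    [0,0,0,-0.08],
    [0,0,0,-0.1],
    [0,0,0,-0.12],
    [0,0,0,-0.14],
    [0,0,0,-0.16],
  ],
)

```text
t: 21.2
ee_pos: [0.5482, -0.1834, 0.1853]
ee_rot: [0.0, 0.927, 0.375, 0.0]
ft_force: [0.7, -1.0, -6.3]
finger_gap: 0.0119
grasp_force: 40.0
```

Request:
move_arm(
  rows=[
    [0,0,0,-0.02],
    [0,0,0,-0.04],
    [0,0,0,-0.06],
    [0,0,0,-0.08],
    [0,0,0,-0.1],
    [0,0,0,-0.12],
    [0,0,0,-0.14],
    [0,0,0,-0.16],
  ],
)

```text
t: 22.0
ee_pos: [0.5482, -0.1834, 0.1853]
ee_rot: [0.0, 0.991, 0.133, 0.0]
ft_force: [-0.6, 0.4, -5.6]
finger_gap: 0.0112
grasp_force: 40.0
```

Request:
move_arm(
  rows=[
    [0,0,0,-0.02],
    [0,0,0,-0.037],
    [0,0,0,-0.051],
    [0,0,0,-0.06],
    [0,0,0,-0.065],
    [0,0,0,-0.067],
    [0,0,0,-0.067],
    [0,0,0,-0.067],
  ],
)

```text
t: 22.8
ee_pos: [0.5482, -0.1834, 0.1853]
ee_rot: [-0.0, 1.0, 0.03, 0.0]
ft_force: [-0.3, 0.6, -5.8]
finger_gap: 0.0115
grasp_force: 40.0
```

Request:
move_arm(
  rows=[
    [0,0,0,0],
    [0,0,0,0],
    [0,0,0,0],
    [0,0,0,0],
    [0,0,0,0],
    [0,0,0,0],
  ],
)

```text
t: 23.4
ee_pos: [0.5482, -0.1834, 0.1853]
ee_rot: [-0.0, 1.0, 0.03, -0.0]
ft_force: [0.0, -0.5, -6.5]
finger_gap: 0.0113
grasp_force: 40.0
```

```bash
python3 hold.py l4; python3 -c "
from h import *
bar('top',(.534,.063),'t5')
s=env.read_state();print(s['ee_rot'],np.abs(s['dq']).max())
a=cv2.imread('pics/l4.png');b,_=cams.capture('scene');cv2.imwrite('pics/fin.png',np.hstack([cv2.resize(a,(400,300)),b[180:480,100:500]]))"
```

```text
{'t': np.float64(23.4), 'ee_pos': array([ 0.5482, -0.1834,  0.1853]), 'ft_force': array([ 7.0000e-04, -4.7700e-01, -6.5373e+00]), 'wrist_torque': array([0.0489, 0.0188, 0.0217]), 'finger_gap': np.float64(0.0113), 'grasp_force': np.float64(39.9985)}
bar 9400 z 0.2143 yaw -86.6 slope along -0.0014 ends [ 0.6204 -0.1791  0.2137] [ 0.5083 -0.1832  0.2132]
[-6.54]
top 393 mid [533.2  62.9] size [ 11.8 143.1] z 0.1158 yaw 3.32 y -0.008 0.134
[ 1.49489667e-05  9.99554007e-01  2.98627994e-02 -1.71690938e-05] 0.002303584190406515
```

View pics/fin.png

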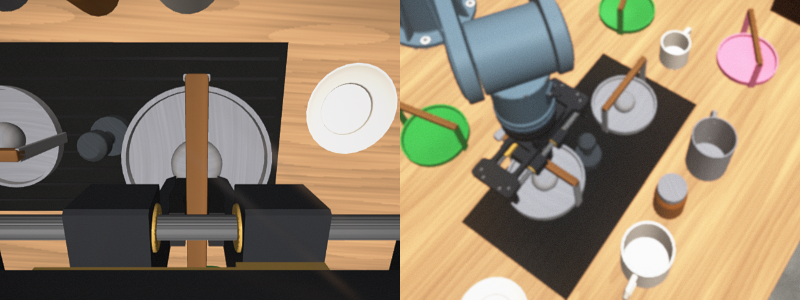

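The heavier dish is held level with its bar square across the mat and its ball in the middle, at (197,160) in the left half. The lighter dish is back in place.

```bash
python3 -c "
from plant import env
print(env.job_done())"
```

```text
the job is handed in; nothing more can be done
None
```

I handed the job in with the heavier (right-hand) dish held level and still, about 10 cm above the mat, its bar turned square across the long side and its ball in the middle. The lighter dish is back in its place; the hand-in returned no verdict.

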